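Unlock the brass-fittings chest

TASK

Open the leather workshop's fittings chest: roll its three thumbwheels so that, from the robot's left to right, they show 3 (green), 5 (red), 2 (yellow) squarely on top; then slide the red bolt knob all the way to the robot's right, away from the wheels, and only then pull the drawer out by at least 6 cm. Leave the code showing, the bolt drawn, and the tools and things around undisturbed.

Things in the scene. Friction and masses are not known exactly. Their poses are not given: they have to be found in the camera images.
- chest: leather-brown chest fixed to the table, 220 deep (x) x 360 wide (y) x 90 mm high. Origin: centre of its underside; x points from its drawer front (facing the robot) to its back, y to the robot's left, z up. On its top, at x = -45 mm, a row along y: thumbwheels 1, 2, 3 (y = 120, 70, 20 mm; axles along y, 14 mm above the chest's top) and a red bolt knob (y = -70 mm)
- dial1 (a joint): thumbwheel 1 (robot-left one, farthest from the red bolt), 40 mm across, 16 mm wide; rad, endless. Number n is on top at (n-1) x 1.047 (plus whole turns); grows as the wheel's top rolls along chest +x, away from the robot. Six 60-degree rim faces with pips and colours: 1 white, 2 yellow, 3 green, 4 blue, 5 red, 6 black. Wanted: 3, at 2.094
- dial1_top (a point): highest point of thumbwheel 1 when not pressed (124 mm above the table); does not turn. The wheel is on a spring: pressed from above it sinks up to 6 mm (1 N to begin, 4 N at the end). A fingertip pressed 3 mm down and dragged along chest x rolls it without slipping; friction 0.6 N at the rim, no clicks, stays where left. Steel cheeks either side end 16 mm below this point
- dial1_code (a point): centre of the face numbered 3 on the rim of thumbwheel 1, turning with it; its z axis points outwards from the axle, straight up when the number is squarely on top
- dial2 (a joint): thumbwheel 2 (middle one), 40 mm across, 16 mm wide; rad, endless. Number n is on top at (n-1) x 1.047 (plus whole turns); grows as the wheel's top rolls along chest +x, away from the robot. Six 60-degree rim faces with pips and colours: 1 white, 2 yellow, 3 green, 4 blue, 5 red, 6 black. Wanted: 5, at 4.189
- dial2_top (a point): highest point of thumbwheel 2 when not pressed (124 mm above the table); does not turn. The wheel is on a spring: pressed from above it sinks up to 6 mm (1 N to begin, 4 N at the end). A fingertip pressed 3 mm down and dragged along chest x rolls it without slipping; friction 0.6 N at the rim, no clicks, stays where left. Steel cheeks either side end 16 mm below this point
- dial2_code (a point): centre of the face numbered 5 on the rim of thumbwheel 2, turning with it; its z axis points outwards from the axle, straight up when the number is squarely on top
- dial3 (a joint): thumbwheel 3 (robot-right one, next to the red bolt), 40 mm across, 16 mm wide; rad, endless. Number n is on top at (n-1) x 1.047 (plus whole turns); grows as the wheel's top rolls along chest +x, away from the robot. Six 60-degree rim faces with pips and colours: 1 white, 2 yellow, 3 green, 4 blue, 5 red, 6 black. Wanted: 2, at 1.047
- dial3_top (a point): highest point of thumbwheel 3 when not pressed (124 mm above the table); does not turn. The wheel is on a spring: pressed from above it sinks up to 6 mm (1 N to begin, 4 N at the end). A fingertip pressed 3 mm down and dragged along chest x rolls it without slipping; friction 0.6 N at the rim, no clicks, stays where left. Steel cheeks either side end 16 mm below this point
- dial3_code (a point): centre of the face numbered 2 on the rim of thumbwheel 3, turning with it; its z axis points outwards from the axle, straight up when the number is squarely on top
- bolt (a joint): red bolt knob, m: 0 shut (by the wheels), 0.045 fully drawn; slides along the chest's -y (robot's right, away from the wheels), friction about 2 N, stays where left. A green patch is uncovered when drawn. Neither it nor the drawer is held mechanically, so mind the order of work
- bolt_grip (a point): a point in the red knob, 10 mm below its top; the knob is 24 mm (chest x) x 16 mm (chest y) x 24 mm high; its top is 122 mm above the table, its foot 98 mm
- chest_drawer0 (a joint): drawer of the chest, m: 0 shut, grows as it slides out along the chest's -x, towards the robot, to 0.149; about 1 N friction, stays where left
- drawer_bar (a point): middle of the drawer's brass bar handle: a round bar along the chest's y, 120 mm long, 11 mm thick, 80 mm above the table (10 mm below the chest's top), 45 mm in front of the drawer's front, held by two thin arms 50 mm either side of the middle; moves with the drawer
- hammer: cobbler-style hammer with wooden handle lying on the table, left of the chest (bystander; leave alone). Origin: on its handle axis at table height
- awl: awl with wooden handle, 150 mm long, lying on the table, right and nearer the robot (bystander; leave alone). Origin: on its handle axis at table height
- glue_jar: glue jar, 68 mm across, 75 mm tall, right of the chest (bystander; leave alone). Origin: centre of its underside
- mallet: dark wooden mallet standing on its head, 72 mm across, 205 mm tall, left of the chest (bystander; leave alone). Origin: centre of its underside
- spool: teal thread spool, 36 mm across, 40 mm tall, standing on the rear half of the chest's top (bystander; leave alone). Origin: centre of its underside
- buckle: flat brass buckle frame, 50 x 44 x 5 mm, lying on the rear half of the chest's top (bystander; leave alone). Origin: centre of its underside
- tool_cup: white cup, 72 mm across, 85 mm tall, right of the chest, beyond the glue jar (bystander; leave alone). Origin: centre of its underside

How it is judged:
By the outcome, as a careful person would: the job done as asked, in the order asked, and still so for the second after the job is handed in, with the robot touching nothing.
It also fails if it takes over 64 s, if anything falls off the work surface, if the arm or the gripper's body presses on something with over 40 N, if the wrist force passes 120 N, or if a joint passes its speed limit or range.

ROBOT

A 6-joint arm with a two-finger parallel gripper is mounted at the origin on the work surface. World frame = base frame: x ahead of the robot, y to its left, z up, the work surface at z = 0. Lengths are in m, angles in rad, forces in N, time in s.
With the tool pointing down it reaches from about 0.325 to 1 m from the base axis. Payload 5.1 kg.
Tool frame: the origin (TCP) lies on the mounting face of the last link; the fingertips stand bot.nose_length ahead of it and the grasp point (between the pads) lies 155 mm ahead of it (bot.nose_length is the distance from the TCP to the fingertips, in m); z points along the fingers, y is the line along which they close (so a half turn about z gives the same grasp; the last joint's range is limited). The gripper opens to 85 mm and grips with 20 to 120 N. Pads are 22 mm wide; open, the fingers measure 114 mm over their backs; the gripper's body (76 mm by 85 mm) begins 54 mm behind the grasp point. The pads swing forward as they close: fully open they stand 13 mm farther back than shut.
Start: joints at [-1.409, 0.124, 1.65, -0, 1.367, -0.083], TCP at [0.158, -0.631, 0.405] pointing down, gripper open.
Joint ranges: [-2.61, 2.61], [-1.02, 2.33], [0.03, 2.71], [-1.35, 4.49], [0.32, 2.68], [-2.91, 2.91]. Speed limits (rad/s): [2.57, 2.57, 3.14, 3.14, 3.14, 3.14].

INTERFACE

Orientations are given as a rotation vector (axis times angle).
In Python, from rig import bot, vision, job, boxes_of, silhouettes gives the robot as it stands.
- The arm moves only by the tool apply_moves, never from a script. Its arguments are lists of equal length, an entry for each row: "slide": the shift along the tool's x, y, z in cm, a list of three; "twist": the turn, a rotation vector about the tool's x, y, z in degrees, a list of three; "claw": the opening, from 0 (shut) to 1 (fully open). A call has exactly 10 rows; each row shifts and turns the commanded pose from where the row before left it, along the tool's axes as they then stand; what a row does not reach is not made up. A row lasts 1/8 s, in which the tool goes at most 62.5 mm and 10.7 degrees, less where a joint would pass 70% of its speed; a pose out of reach is approached as far as the arm can. A call with a gripper value outside its range is refused whole. The fingers move at their own pace and stop on an object; the grip force is fixed at half the most. Time passes only in rows, so rows that do not move let the fingers close, or fill a call up. It gives the time, the measured TCP pose, the force, the opening and the grip force at its end, in the units of the state.
- bot.read_state(): the state, without advancing time (a new reading comes with each control period).
- vision.snapshot(name): name is "scene" or "top"; returns a dict with "img" (400x640x3 uint8, red, green, blue), "z_map" (400x640 float32, m along the optical axis (not along the pixel's ray), 0 where there is no reading), "fx", "fy", "cx", "cy" (pixels), "D" ([k1, k2, p1, p2, k3] as OpenCV has them; the pictures are not rectified), "cam_to_world" (4x4, takes a point from camera to world coordinates). Camera axes: x right, y up, looking along -z (the intrinsics and any distortion apply to the point x, -y, -z); pixel columns grow to the right and rows downward; lengths in m; the calibration is good to about 2 mm. A picture is of the moment at which its call begins.
- job.finish_job(): hands the job in; it is judged then, once.
Trained networks look in the newest picture that a camera, given by its name, has taken for a name from the list of things; names that differ only in an ending like _2 or _b are one class to them, and where a whole thing is asked for, a point or a joint stands for the part that bears it (a point fixed in the world has none). Each returns a list of dicts, best first, with "conf" (0 to 1); they miss things now and then, are a little off and sometimes report something else, mostly with a low value. They report only what shows in the picture. A call takes as long as a camera call.
- boxes_of(thing, camera): "extent" ([left, top, right, bottom] as shares, 0 to 1, of the picture: columns of its width, rows of its height, round what is visible of it).
- silhouettes(thing, camera): "mask" (400x640 bool, what is visible of it) and "extent" ([left, top, right, bottom] as shares, 0 to 1, of the picture: columns of its width, rows of its height, round what is visible of it).
The state is a dict: "t": time; "joint_pos": joint angles; "qd": joint speeds; "joint_torque": joint torques, N m; "position": TCP position; "tcp_rot": TCP orientation; "contact_force": force on the tool from outside, world axes, zero at the start; "ft_torque": the same for the moment, N m; "grip_width": finger opening in m; "gripper_force": force on a finger pad.
Only numpy, scipy, OpenCV 4.12 (cv2) and the standard library are available. Lean on these libraries where they do the work, as an engineer would, in place of code of your own. Each camera call takes 0.05 s, during which the arm holds its last target. There are 200 camera calls.

## Working session

There is one attempt and no reset: what is moved stays moved. The work goes in short steps, Python scripts to look and compute and a tool call to move; the robot and the scene stay as the last step left them, time stands still between calls to the robot, and variables do not carry over. Pictures are saved under pics/ and viewed, at most 10 in all, crops included, and the job is handed in when it is done.

Besides the shell and the picture viewer there is one more tool, called after "Emit:" by a JSON object that holds its "method" and its "body", one argument or row to a line. apply_moves: Moves the arm, as the interface text tells. Its arguments: {"type":"object","properties":{"slide":{"type":"array"},"twist":{"type":"array"},"claw":{"type":"array"}},"required":["slide","twist","claw"]}

```bash
mkdir -p pics; ls; cat > h.py <<'E'
import numpy as np, cv2
from rig import bot, vision, job, boxes_of, silhouettes
from scipy.spatial.transform import Rotation as R
def snap(n,f=None):
    s=vision.snapshot(n)
    if f: cv2.imwrite(f,s["img"][:,:,::-1])
    return s
def K(s): return np.array([[s["fx"],0,s["cx"]],[0,s["fy"],s["cy"]],[0,0,1]])
def ray(s,uv):
    p=cv2.undistortPoints(np.array(uv,float).reshape(-1,1,2),K(s),np.array(s["D"])).reshape(-1,2)
    d=np.c_[p[:,0],-p[:,1],-np.ones(len(p))]
    T=np.array(s["cam_to_world"]); return T[:3,3], d@T[:3,:3].T
def at_z(s,uv,z):
    o,d=ray(s,uv); return o+d*((z-o[2])/d[:,2])[:,None]
def by_depth(s,uv):
    o,d=ray(s,uv); uv=np.array(uv,int).reshape(-1,2)
    return o+d*s["z_map"][uv[:,1],uv[:,0]][:,None]
def proj(s,P):
    T=np.linalg.inv(np.array(s["cam_to_world"])); p=np.atleast_2d(P)@T[:3,:3].T+T[:3,3]
    p=p*[1,-1,-1]
    return cv2.projectPoints(p,np.zeros(3),np.zeros(3),K(s),np.array(s["D"]))[0].reshape(-1,2)
E
python3 - <<'E'
from h import *
for n in("scene","top"):
    s=snap(n,f"pics/{n}0.png"); print(n,s["fx"],s["D"],np.round(s["cam_to_world"],3).tolist())
    for t in("chest","dial1_top","dial1","dial2","dial3","bolt","chest_drawer0","drawer_bar","spool","buckle"):
        print(t,[(np.round(np.array(b["extent"])*[640,400,640,400]).tolist(),round(b["conf"],2)) for b in boxes_of(t,n)][:3])
print(bot.nose_length,bot.read_state())
E
```

```text
pics
scene 368.5459010559267 [-0.0367639  0.         0.         0.         0.       ] [[-0.599, -0.632, 0.492, 1.043], [0.801, -0.463, 0.38, 0.371], [-0.013, 0.621, 0.784, 0.862], [0.0, 0.0, 0.0, 1.0]]
chest [([243.0, 194.0, 405.0, 348.0], 0.57), ([241.0, 133.0, 279.0, 153.0], 0.31)]
dial1_top [([244.0, 197.0, 410.0, 345.0], 0.88), ([300.0, 198.0, 410.0, 266.0], 0.69)]
dial1 [([336.0, 231.0, 351.0, 250.0], 0.72), ([368.0, 255.0, 383.0, 276.0], 0.64), ([349.0, 243.0, 368.0, 264.0], 0.52)]
dial2 [([336.0, 231.0, 351.0, 250.0], 0.72), ([368.0, 255.0, 383.0, 276.0], 0.64), ([349.0, 243.0, 368.0, 264.0], 0.52)]
dial3 [([336.0, 231.0, 351.0, 250.0], 0.72), ([368.0, 255.0, 383.0, 276.0], 0.64), ([349.0, 243.0, 368.0, 264.0], 0.52)]
bolt [([241.0, 195.0, 410.0, 347.0], 0.7)]
chest_drawer0 [([300.0, 196.0, 409.0, 264.0], 0.76)]
drawer_bar [([297.0, 197.0, 408.0, 265.0], 0.9), ([177.0, 153.0, 203.0, 186.0], 0.48), ([352.0, 244.0, 367.0, 264.0], 0.46)]
spool [([330.0, 271.0, 350.0, 294.0], 0.78)]
buckle [([265.0, 242.0, 293.0, 264.0], 0.72), ([441.0, 278.0, 494.0, 335.0], 0.47)]
top 468.3802501
[... 646 characters left out ...]
4)]
0.1734 {'t': 1.1, 'joint_pos': array([-1.40860035e+00,  1.23782329e-01,  1.65029695e+00,  7.13871893e-06,
        1.36753027e+00, -8.25605293e-02]), 'qd': array([ 0.00094259,  0.00041082, -0.00024686,  0.00105296,  0.0005122 ,
       -0.00053033]), 'joint_torque': array([-1.91503044e-03, -4.23610711e+01, -3.65763009e+01, -2.64505497e-04,
        4.71037474e-04,  2.26034999e-06]), 'position': array([ 0.15750287, -0.63061255,  0.40473547]), 'tcp_rot': array([-3.11808032e+00, -3.83499352e-01, -9.91784270e-06]), 'contact_force': array([-0.09884814,  0.55762726, -0.75905147]), 'ft_torque': array([-0.05067342, -0.00655186, -0.00744769]), 'gripper_force': 0.0, 'grip_width': 0.08502660729592902}
```

```bash
python3 - <<'E'
import cv2
a=cv2.imread("pics/top0.png")[110:245,190:410]; b=cv2.imread("pics/scene0.png")[180:360,230:420]
cv2.imwrite("pics/t1.png",cv2.resize(a,None,fx=3.6,fy=3.6,interpolation=cv2.INTER_CUBIC))
cv2.imwrite("pics/s1.png",cv2.resize(b,None,fx=3.3,fy=3.3,interpolation=cv2.INTER_CUBIC))
E
```

```text
(no output)
```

View pics/t1.png

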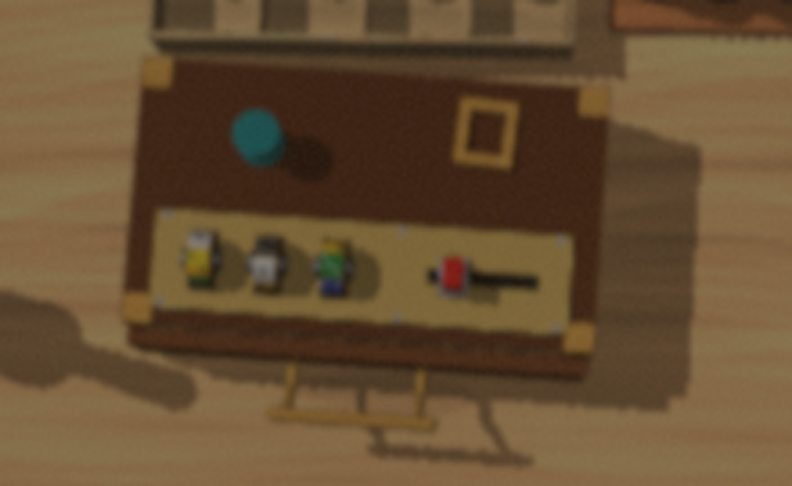

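View pics/s1.png

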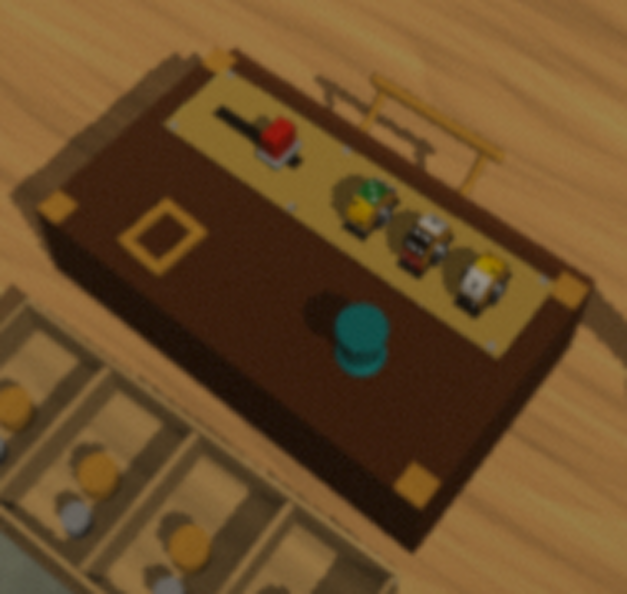

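View pics/top0.png

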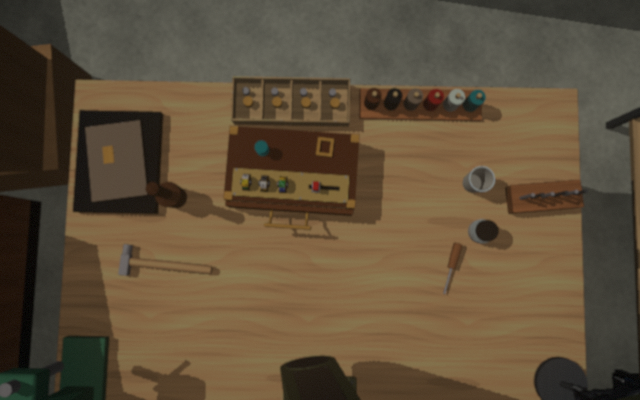

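```bash
cat > pose.py <<'E'
from h import *
from scipy.optimize import least_squares
O=np.array([[110,180,90],[110,-180,90],[-110,-180,90],[-110,180,90],[-155,60,80],[-155,-60,80],[-45,-70,122]])/1e3
t=np.array([[142,57],[608,88],[588,352],[127,322],[268,413],[435,425],[454,270]])/3.6+[190,110]
s_=np.array([[412,507],[40,210],[235,50],[592,285],[500,158],[373,78],[278,132]])/3.3+[230,180]
def W(p,P): return np.atleast_2d(P)@R.from_euler("z",p[2]).as_matrix().T+[p[0],p[1],p[3]]
def fit():
    T,S=snap("top"),snap("scene")
    f=lambda p: np.r_[(proj(T,W(p,O))-t).ravel(),(proj(S,W(p,O))-s_).ravel()]
    return least_squares(f,[.7,.05,0,0],loss="soft_l1"),f,T,S
E
python3 - <<'E'
from pose import *
r,f,T,S=fit(); p=r.x; print(p); print(f(p).reshape(-1,2).round(1).tolist())
np.save("p.npy",p)
o,a=ray(T,t);o2,b=ray(S,s_)
for i in range(7):
    k=np.linalg.lstsq(np.c_[a[i],-b[i]],o2-o,rcond=None)[0]; print(((o+k[0]*a[i]+o2+k[1]*b[i])/2).round(4),by_depth(T,t[i]).round(3)[0], W(p,O[i]).round(4)[0])
q=np.load("p.npy")
# wheel colours unrolled
for w,y in enumerate((.12,.07,.02)):
  for n,s in(("T",T),("S",S)):
    c=s["cam_to_world"][:3,3]
    for ph in range(-80,90,10):   # ph>0 towards +x
        u=np.array([np.sin(np.radians(ph)),0,np.cos(np.radians(ph))])
        P=W(p,[[-.045+.02*u[0],y+d,.104+.02*u[2]] for d in(-.005,-.003,0,.003,.005)])
        uw=W([0,0,p[2],0],u)[0]
        cv=np.dot(uw,c-P[2])/np.linalg.norm(c-P[2])
        if cv<.25: continue
        px=proj(s,P).astype(np.float32)
        col=cv2.remap(s["img"],px[:,:1],px[:,1:],cv2.INTER_LINEAR)[:,0]
        print(w+1,n,ph,px[2].round(1),np.median(col,0).astype(int),round(cv,2))
E
```

```text
[ 0.67547778  0.08961799 -0.05477161 -0.00683955]
[[1.4, -0.5], [1.0, 0.3], [1.1, 5.8], [-1.8, 4.2], [1.6, -1.2], [-1.3, -1.3], [-0.1, 0.4], [1.9, 2.2], [-1.1, 0.1], [-1.3, -3.4], [2.5, -1.7], [-1.0, 0.9], [0.9, 2.1], [0.1, 0.1]]
[0.7938 0.2622 0.0905] [0.815 0.284 0.003] [0.7952 0.2633 0.0832]
[ 0.7751 -0.0927  0.0864] [ 0.797 -0.1    0.001] [ 0.7755 -0.0961  0.0832]
[ 0.5681 -0.0763  0.0867] [ 0.571 -0.08   0.091] [ 0.5558 -0.0841  0.0832]
[0.5862 0.2717 0.0871] [0.586 0.268 0.096] [0.5755 0.2754 0.0832]
[0.5211 0.1607 0.0761] [0.52  0.161 0.081] [0.524  0.158  0.0732]
[0.5143 0.0338 0.0758] [0.513 0.034 0.085] [0.5174 0.0382 0.0732]
[0.6276 0.0222 0.1164] [0.627 0.022 0.123] [0.6267 0.0222 0.1152]
1 T -80 [245.7 188.1] [42 44 23] 0.29
1 T -70 [245.6 187.6] [45 49 24] 0.45
1 T -60 [245.4 187. ] [59 58 24] 0.59
1 T -50 [245.3 186.1] [82 70 24] 0.72
1 T -40 [245.3 185. ] [102  81  23] 0.83
1 T -30 [245.2 183.9] [114  93  26] 0.91
1 T -20 [245.2 182.6] [124 106  28] 0.96
1 T -10 [245.3 181.4] [123 107  30] 0.98
1 T 0 [245.4 180.1] [122 108  37] 0.98
1 T 10 [245.5 178.8] [128 114  71] 
[... 2138 characters left out ...]
48 82 38] 0.95
3 T 20 [282.8 180.4] [68 83 32] 0.88
3 T 30 [282.9 179.3] [95 87 29] 0.78
3 T 40 [283.1 178.4] [104  85  25] 0.66
3 T 50 [283.2 177.6] [101  81  25] 0.52
3 T 60 [283.4 177. ] [98 77 29] 0.36
3 S -40 [345.9 236.4] [53 66 32] 0.35
3 S -30 [345.2 236.8] [47 68 25] 0.5
3 S -20 [344.5 237.3] [46 76 29] 0.63
3 S -10 [343.6 238. ] [50 86 41] 0.75
3 S 0 [342.7 238.8] [59 84 39] 0.84
3 S 10 [341.8 239.8] [65 83 38] 0.9
3 S 20 [341. 241.] [104  96  20] 0.94
3 S 30 [340.1 242.2] [139 111   5] 0.95
3 S 40 [339.4 243.4] [140 107   4] 0.92
3 S 50 [338.7 244.6] [135  98   3] 0.87
3 S 60 [338.2 245.8] [118  85   5] 0.79
3 S 70 [337.7 246.9] [87 64 14] 0.69
3 S 80 [337.5 247.9] [66 51 21] 0.56
```

```bash
cat > wh.py <<'E'
from pose import *
C={1:(1,.9,.8),2:(1,.8,.1),3:(.3,.75,.25),4:(.2,.3,.9),5:(.8,.1,.1),6:(.1,.1,.1)}
def prof(S,p,y):
    out=[]
    for n,s in S.items():
        c=s["cam_to_world"][:3,3]
        for ph in range(-80,85,5):
            a=np.radians(ph);u=np.array([np.sin(a),0,np.cos(a)])
            P=W(p,[[-.045+.02*u[0],y+d,.104+.02*u[2]] for d in(-.005,-.003,0,.003,.005)])
            uw=W([0,0,p[2],0],u)[0]; cv=np.dot(uw,c-P[2])/np.linalg.norm(c-P[2])
            if cv<.4: continue
            px=proj(s,P).astype(np.float32)
            col=np.median(cv2.remap(s["img"],px[:,:1],px[:,1:],cv2.INTER_LINEAR)[:,0],0)
            out.append((n,ph,col,cv))
    return out
def theta(o,cams):
    best=[]
    o=[x for x in o if x[0] in cams]
    # blur-tolerant model: face colours mixed over a 15 deg window; hue + brightness compare
    I=np.array([x[2] for x in o]); ph=np.array([x[1] for x in o]); w=np.array([x[3] for x in o])
    for th in range(0,360,2):
        M=np.array([np.mean([C[int(((th-q+d+30)%360)//60)+1] for d in np.linspace(-12,12,7)],0) for q in ph])
        k=(I*M).sum()/(M*M).sum()
        best.append((float((w[:,None]*(I-k*M)**2).sum()),th))
    return sorted(best)[:3]
E
python3 - <<'E'
from wh import *
r,_,T,S=fit()
k=[0,1,4,5,6]
f=lambda p:np.r_[(proj(T,W([*p,0],O[k]))-t[k]).ravel(),(proj(S,W([*p,0],O[k]))-s_[k]).ravel()]
r=least_squares(f,[.67,.09,-.05],loss="soft_l1"); p=np.r_[r.x,0]; print(p,f(r.x).reshape(-1,2).round(1).tolist()); np.save("p.npy",p)
for w,y in enumerate((.12,.07,.02)):
    for dx,dz in((0,0),(.002,0),(-.002,0),(0,-.003)):
        o=prof({"T":T,"S":S},p+[dx,0,0,dz],y); print(w+1,dx,dz,[[(int(e),h) for e,h in theta(o,c)] for c in("T","S","TS")])
    for nm,L in (("bar",[-.155,0,.08]),("bolt",[-.045,-.07,.112]),("w",[-.045,y,.124])): print(nm,W(p,L).round(4)[0])
E
```

```text
[ 0.6741728   0.09062189 -0.04599324  0.        ] [[0.2, -0.2], [0.5, -0.4], [1.4, -0.7], [-1.3, -1.1], [-0.3, 0.3], [3.6, 0.6], [-1.2, -0.9], [-0.4, -1.2], [1.1, 0.3], [0.4, -1.6]]
1 0 0 [[(9578, 40), (9780, 36), (9843, 38)], [(6724, 46), (6757, 50), (7474, 48)], [(21884, 46), (24136, 48), (24259, 44)]]
1 0.002 0 [[(7791, 30), (8138, 34), (8157, 32)], [(6641, 42), (6789, 44), (7438, 40)], [(22837, 40), (23601, 42), (25009, 38)]]
1 -0.002 0 [[(10974, 46), (11332, 48), (11404, 44)], [(7219, 54), (7568, 50), (8359, 52)], [(22682, 50), (24231, 54), (24361, 52)]]
1 0 -0.003 [[(10086, 40), (10361, 42), (10582, 38)], [(6395, 44), (6444, 46), (7071, 42)], [(20280, 44), (20620, 46), (21421, 42)]]
bar [0.5193 0.0977 0.08  ]
bolt [0.626  0.0228 0.112 ]
w [0.6347 0.2126 0.124 ]
2 0 0 [[(24976, 348), (26174, 346), (26612, 344)], [(27818, 352), (28322, 356), (28962, 348)], [(56709, 348), (58276, 352), (59188, 350)]]
2 0.002 0 [[(29392, 338), (29395, 342), (29536, 340)], [(29547, 346), (30032, 348), (30419, 344)], [(63153, 344), (63494, 346), (63972, 342)]]
2 -0.002 0 [[(25731, 354), (26282, 352),
[... 274 characters left out ...]
olt [0.626  0.0228 0.112 ]
w [0.6324 0.1626 0.124 ]
3 0 0 [[(15136, 110), (15159, 112), (15297, 114)], [(13319, 118), (13621, 114), (13627, 116)], [(30493, 114), (30921, 116), (32094, 112)]]
3 0.002 0 [[(12906, 106), (13192, 104), (13386, 108)], [(9696, 114), (10523, 110), (10798, 112)], [(25227, 110), (26639, 108), (26932, 112)]]
3 -0.002 0 [[(18454, 118), (18465, 116), (18625, 120)], [(21450, 118), (21672, 120), (21879, 122)], [(43170, 118), (43662, 120), (44238, 116)]]
3 0 -0.003 [[(15534, 114), (15645, 112), (15655, 116)], [(11205, 114), (12212, 110), (12216, 116)], [(28844, 114), (29824, 112), (29922, 110)]]
bar [0.5193 0.0977 0.08  ]
bolt [0.626  0.0228 0.112 ]
w [0.6301 0.1127 0.124 ]
```

Emit:
{"method": "apply_moves", "body": {
  "slide": [
    [0, 0, 0],
    [0, 0, 0],
    [2.65, -5.4, 0],
    [2.65, -5.4, 0],
    [2.65, -5.4, 0],
    [2.65, -5.4, 0],
    [2.65, -5.4, 0],
    [2.65, -5.4, 0],
    [2.65, -5.4, 0],
    [2.65, -5.4, 0]
  ],
  "twist": [
    [0, 0, 8.35],
    [0, 0, 8.35],
    [0, 0, 0],
    [0, 0, 0],
    [0, 0, 0],
    [0, 0, 0],
    [0, 0, 0],
    [0, 0, 0],
    [0, 0, 0],
    [0, 0, 0]
  ],
  "claw": [0, 0, 0, 0, 0, 0, 0, 0, 0, 0]
}}

```text
t: 2.55
position: [0.3898, -0.2071, 0.4052]
tcp_rot: [3.14, -0.074, 0.002]
contact_force: [0.4, -0.2, -0.4]
grip_width: -0.0003
gripper_force: 0.0
```

Emit:
{"method": "apply_moves", "body": {
  "slide": [
    [2.65, -5.4, 0],
    [2.65, -5.4, 0],
    [2.65, -5.4, 0],
    [2.65, -5.4, 0],
    [2.65, -5.4, 0],
    [2.65, -5.4, 0],
    [2.65, -5.4, 0],
    [2.65, -5.4, 0],
    [0, 0, 0],
    [0, 0, 0]
  ],
  "twist": [
    [0, 0, 0],
    [0, 0, 0],
    [0, 0, 0],
    [0, 0, 0],
    [0, 0, 0],
    [0, 0, 0],
    [0, 0, 0],
    [0, 0, 0],
    [0, 0, 0],
    [0, 0, 0]
  ],
  "claw": [0, 0, 0, 0, 0, 0, 0, 0, 0, 0]
}}

```text
t: 3.8
position: [0.6213, 0.2127, 0.4043]
tcp_rot: [3.14, -0.073, -0.001]
contact_force: [-0.2, -0.0, 0.3]
grip_width: 0.0001
gripper_force: 0.0
```

```bash
cat > go.py <<'E'
from h import *
p=np.load("p.npy")
def where():
    st=bot.read_state(); q=R.from_rotvec(st["tcp_rot"]).as_matrix()
    tip=st["position"]+q[:,2]*bot.nose_length
    c=R.from_euler("z",p[2]).as_matrix()
    l=c.T@(tip-[p[0],p[1],0])
    print("t",round(st["t"],2),"tip chest mm",(l*1e3).round(1),"tool x in chest",(c.T@q[:,0]).round(3),"z",q[:,2].round(3),"F",st["contact_force"].round(1),"w",round(st["grip_width"],4))
if __name__=="__main__": where()
E
python3 go.py
```

```text
t 3.8 tip chest mm [-58.6 119.4 230.9] tool x in chest [ 1.    -0.    -0.001] z [-0.001 -0.001 -1.   ] F [-0.2 -0.   0.3] w 0.0001
```

Emit:
{"method": "apply_moves", "body": {
  "slide": [
    [0, 0, 3],
    [0, 0, 3],
    [0, 0, 2.5],
    [0, 0, 1.5],
    [0, 0, 0.5],
    [0, 0, 0.5],
    [0, 0, 0],
    [0, 0, 0],
    [0, 0, 0],
    [0, 0, 0]
  ],
  "twist": [
    [0, 0, 0],
    [0, 0, 0],
    [0, 0, 0],
    [0, 0, 0],
    [0, 0, 0],
    [0, 0, 0],
    [0, 0, 0],
    [0, 0, 0],
    [0, 0, 0],
    [0, 0, 0]
  ],
  "claw": [0, 0, 0, 0, 0, 0, 0, 0, 0, 0]
}}

```text
t: 5.05
position: [0.6216, 0.2127, 0.2953]
tcp_rot: [-3.141, 0.073, -0.002]
contact_force: [0.4, -0.6, 1.6]
grip_width: -0.0001
gripper_force: 0.7
```

```bash
python3 go.py
```

```text
t 5.05 tip chest mm [-58.  119.6 121.9] tool x in chest [ 1.    -0.001  0.001] z [ 0.001  0.    -1.   ] F [ 0.4 -0.6  1.6] w -0.0001
```

Emit:
{"method": "apply_moves", "body": {
  "slide": [
    [0, 0, 0.1],
    [0.44, 0, 0],
    [0.44, 0, 0],
    [0.44, 0, 0],
    [0.44, 0, 0],
    [0.44, 0, 0],
    [0.44, 0, 0],
    [0, 0, 0],
    [0, 0, -3],
    [-0.4, 4.95, 0]
  ],
  "twist": [
    [0, 0, 0],
    [0, 0, 0],
    [0, 0, 0],
    [0, 0, 0],
    [0, 0, 0],
    [0, 0, 0],
    [0, 0, 0],
    [0, 0, 0],
    [0, 0, 0],
    [0, 0, 0]
  ],
  "claw": [0, 0, 0, 0, 0, 0, 0, 0, 0, 0]
}}

```text
t: 6.3
position: [0.6421, 0.1641, 0.3264]
tcp_rot: [-3.139, 0.067, -0.008]
contact_force: [0.4, -0.8, 1.1]
grip_width: 0.0003
gripper_force: 0.0
```

Emit:
{"method": "apply_moves", "body": {
  "slide": [
    [0, 0, 0],
    [0, 0, 2],
    [0, 0, 1],
    [-0.4, 0, 0],
    [-0.5, 0, 0],
    [-0.5, 0, 0],
    [-0.5, 0, 0],
    [0, 0, 0],
    [0, 0, -1.5],
    [1.9, 0, 0]
  ],
  "twist": [
    [0, 0, 0],
    [0, 0, 0],
    [0, 0, 0],
    [0, 0, 0],
    [0, 0, 0],
    [0, 0, 0],
    [0, 0, 0],
    [0, 0, 0],
    [0, 0, 0],
    [0, 0, 0]
  ],
  "claw": [0, 0, 0, 0, 0, 0, 0, 0, 0, 0]
}}

```text
t: 7.55
position: [0.6415, 0.1623, 0.3106]
tcp_rot: [-3.141, 0.073, -0.003]
contact_force: [-0.3, 0.9, 0.9]
grip_width: -0.0
gripper_force: 0.0
```

Emit:
{"method": "apply_moves", "body": {
  "slide": [
    [0, 0, 0],
    [0, 0, 1],
    [0, 0, 0.5],
    [-0.4, 0, 0],
    [-0.5, 0, 0],
    [-0.5, 0, 0],
    [-0.5, 0, 0],
    [0, 0, 0],
    [0, 0, -3],
    [1.9, 5.0, 0]
  ],
  "twist": [
    [0, 0, 0],
    [0, 0, 0],
    [0, 0, 0],
    [0, 0, 0],
    [0, 0, 0],
    [0, 0, 0],
    [0, 0, 0],
    [0, 0, 0],
    [0, 0, 0],
    [0, 0, 0]
  ],
  "claw": [0, 0, 0, 0, 0, 0, 0, 0, 0, 0]
}}

```text
t: 8.8
position: [0.6392, 0.1143, 0.3261]
tcp_rot: [-3.14, 0.066, -0.006]
contact_force: [1.2, -0.6, -0.2]
grip_width: -0.0
gripper_force: 0.0
```

```bash
python3 go.py
```

```text
t 8.8 tip chest mm [-35.4  22.3 152.7] tool x in chest [1.    0.004 0.004] z [ 0.004  0.001 -1.   ] F [ 1.2 -0.6 -0.2] w -0.0
```

Emit:
{"method": "apply_moves", "body": {
  "slide": [
    [0, 0, 0],
    [0, 0, 2],
    [0, 0, 1],
    [-0.4, 0, 0],
    [-0.5, 0, 0],
    [-0.5, 0, 0],
    [-0.45, 0, 0],
    [0, 0, 0],
    [0, 0, -3],
    [0, 0, -5]
  ],
  "twist": [
    [0, 0, 0],
    [0, 0, 0],
    [0, 0, 0],
    [0, 0, 0],
    [0, 0, 0],
    [0, 0, 0],
    [0, 0, 0],
    [0, 0, 0],
    [0, 0, 0],
    [0, 0, 0]
  ],
  "claw": [0, 0, 0, 0, 0, 0, 0, 0, 0, 0]
}}

```text
t: 10.05
position: [0.6196, 0.1131, 0.3708]
tcp_rot: [3.14, -0.073, -0.012]
contact_force: [1.4, -0.3, 0.5]
grip_width: 0.0003
gripper_force: 0.0
```

Emit:
{"method": "apply_moves", "body": {
  "slide": [
    [-4, 4, 0],
    [-4, 4, 0],
    [-4, 4, 0],
    [-4, 4, 0],
    [-4, 4, 0],
    [-4, 4, 0],
    [0, 0, 0],
    [0, 0, 0],
    [0, 0, 0],
    [0, 0, 0]
  ],
  "twist": [
    [0, 0, 0],
    [0, 0, 0],
    [0, 0, 0],
    [0, 0, 0],
    [0, 0, 0],
    [0, 0, 0],
    [0, 0, 0],
    [0, 0, 0],
    [0, 0, 0],
    [0, 0, 0]
  ],
  "claw": [0, 0, 0, 0, 0, 0, 0, 0, 0, 0]
}}

```text
t: 11.3
position: [0.3703, -0.1148, 0.3736]
tcp_rot: [-3.14, 0.07, 0.001]
contact_force: [0.7, 0.3, -0.4]
grip_width: -0.0001
gripper_force: 0.0
```

```bash
cat > chk.py <<'E'
from wh import *
import sys
p=np.load("p.npy"); T,S=snap("top"),snap("scene")
for w,y in enumerate((.12,.07,.02)):
    for dx,dz in((0,0),(.002,0),(0,-.003)):
        o=prof({"T":T,"S":S},p+[dx,0,0,dz],y); print(w+1,dx,dz,[[(int(e),h) for e,h in theta(o,c)][:2] for c in("T","S","TS")])
a=cv2.resize(T["img"][160:205,225:335],None,fx=5,fy=5,interpolation=cv2.INTER_CUBIC); b=cv2.resize(S["img"][220:280,300:410],None,fx=5,fy=5,interpolation=cv2.INTER_CUBIC)
cv2.imwrite(sys.argv[1],np.vstack([a,b])[:,:,::-1])
import go; go.where()
E
python3 chk.py pics/c1.png
```

```text
1 0 0 [[(19117, 110), (19215, 112)], [(12808, 118), (13403, 116)], [(33914, 114), (34077, 116)]]
1 0.002 0 [[(16621, 106), (16957, 104)], [(9275, 114), (10514, 116)], [(28601, 110), (30113, 112)]]
1 0 -0.003 [[(19845, 114), (19968, 116)], [(10612, 114), (11523, 116)], [(32104, 114), (33133, 116)]]
2 0 0 [[(31287, 26), (31828, 24)], [(31893, 226), (32331, 228)], [(71545, 226), (72663, 224)]]
2 0.002 0 [[(32959, 22), (33058, 26)], [(30942, 220), (31055, 224)], [(75485, 220), (75670, 218)]]
2 0 -0.003 [[(30936, 26), (31551, 24)], [(28710, 224), (29359, 222)], [(67410, 224), (68492, 222)]]
3 0 0 [[(11642, 58), (11702, 60)], [(15456, 66), (15510, 64)], [(29321, 60), (29867, 62)]]
3 0.002 0 [[(10953, 50), (11050, 52)], [(14714, 56), (15677, 60)], [(27897, 56), (28733, 54)]]
3 0 -0.003 [[(11709, 60), (11939, 58)], [(14619, 56), (14769, 60)], [(27922, 60), (29019, 58)]]
t 11.4 tip chest mm [-294.3 -219.3  200.2] tool x in chest [ 1.     0.001 -0.001] z [-0.001  0.    -1.   ] F [-0.2  0.7  0. ] w -0.0002
```

View pics/c1.png

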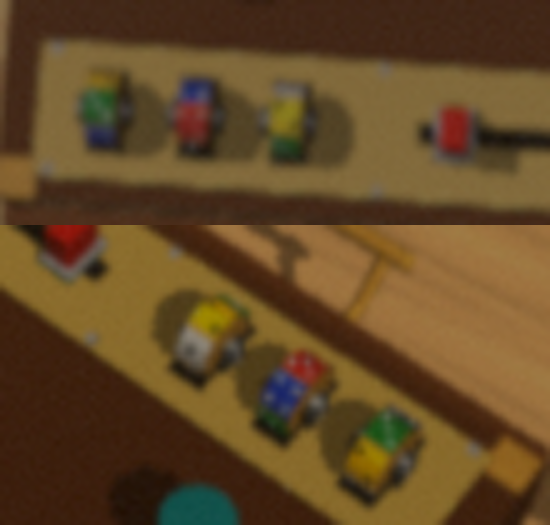

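```bash
cat > jf.py <<'E'
import wh
from wh import *
wh.C={k:np.array(v)/130 for k,v in {1:(126,116,104),2:(130,108,20),3:(50,86,45),4:(42,48,85),5:(120,38,32),6:(42,36,30)}.items()}
p=np.load("p.npy"); S={"T":snap("top"),"S":snap("scene")}
res=[]
for dx in np.arange(-.004,.0041,.001):
    for dz in(-.006,-.004,-.002,0,.002):
        b=[[theta(prof(S,p+[dx,0,0,dz],y),c)[0] for c in("TS","T","S")] for y in(.12,.07,.02)]
        res.append((int(sum(x[0][0] for x in b)),round(dx,4),dz,[[h for _,h in x] for x in b]))
for r in sorted(res)[:8]: print(r)
E
python3 jf.py
```

```text
(50635, np.float64(0.0), -0.002, [[116, 118, 114], [224, 224, 224], [60, 60, 60]])
(51142, np.float64(0.001), -0.002, [[114, 114, 114], [220, 220, 224], [60, 58, 56]])
(51233, np.float64(0.001), 0, [[114, 114, 116], [224, 220, 224], [60, 56, 60]])
(51609, np.float64(-0.001), -0.002, [[120, 120, 120], [228, 228, 228], [66, 64, 66]])
(52024, np.float64(0.0), 0, [[118, 116, 120], [226, 224, 228], [64, 60, 66]])
(52107, np.float64(0.0), -0.004, [[114, 118, 114], [224, 226, 224], [60, 62, 56]])
(53599, np.float64(0.002), 0, [[114, 110, 114], [220, 216, 224], [56, 54, 60]])
(53637, np.float64(-0.001), -0.004, [[118, 120, 114], [228, 228, 224], [64, 64, 60]])
```

Emit:
{"method": "apply_moves", "body": {
  "slide": [
    [4.1, -4.8, 0],
    [4.1, -4.8, 0],
    [4.1, -4.8, 0],
    [4.1, -4.8, 0],
    [4.1, -4.8, 0],
    [4.1, -4.9, 0],
    [0, 0, 3],
    [0, 0, 3],
    [0, 0, 0],
    [0, 0, 0]
  ],
  "twist": [
    [0, 0, 0],
    [0, 0, 0],
    [0, 0, 0],
    [0, 0, 0],
    [0, 0, 0],
    [0, 0, 0],
    [0, 0, 0],
    [0, 0, 0],
    [0, 0, 0],
    [0, 0, 0]
  ],
  "claw": [0, 0, 0, 0, 0, 0, 0, 0, 0, 0]
}}

```text
t: 12.75
position: [0.6261, 0.1585, 0.3148]
tcp_rot: [-3.14, 0.073, -0.002]
contact_force: [0.1, 0.0, 0.1]
grip_width: -0.0
gripper_force: 0.0
```

```bash
python3 go.py
```

```text
t 12.75 tip chest mm [-50.9  65.7 141.4] tool x in chest [ 1.    -0.001  0.001] z [ 0.001  0.    -1.   ] F [0.1 0.  0.1] w -0.0
```

Emit:
{"method": "apply_moves", "body": {
  "slide": [
    [0, -0.4, 0],
    [0, 0, 1.5],
    [0, 0, 0.5],
    [0, 0, 0],
    [0.25, 0, 0],
    [0.27, 0, 0],
    [0, 0, 0],
    [0, 0, -3],
    [0, 5.2, 0],
    [0, 5.2, 0]
  ],
  "twist": [
    [0, 0, 0],
    [0, 0, 0],
    [0, 0, 0],
    [0, 0, 0],
    [0, 0, 0],
    [0, 0, 0],
    [0, 0, 0],
    [0, 0, 0],
    [0, 0, 0],
    [0, 0, 0]
  ],
  "claw": [0, 0, 0, 0, 0, 0, 0, 0, 0, 0]
}}

```text
t: 14.0
position: [0.6261, 0.0575, 0.3238]
tcp_rot: [3.14, -0.071, 0.001]
contact_force: [0.4, -0.8, -1.1]
grip_width: -0.0001
gripper_force: 0.0
```

Emit:
{"method": "apply_moves", "body": {
  "slide": [
    [0, 0, -5],
    [0, 5, 0],
    [-5, 5, 0],
    [-5, 5, 0],
    [-5, 3, 0],
    [-5, 0, 0],
    [0, 0, 0],
    [0, 0, 0],
    [0, 0, 0],
    [0, 0, 0]
  ],
  "twist": [
    [0, 0, 0],
    [0, 0, 0],
    [0, 0, 0],
    [0, 0, 0],
    [0, 0, 0],
    [0, 0, 0],
    [0, 0, 0],
    [0, 0, 0],
    [0, 0, 0],
    [0, 0, 0]
  ],
  "claw": [0, 0, 0, 0, 0, 0, 0, 0, 0, 0]
}}

```text
t: 15.25
position: [0.4311, -0.1011, 0.3738]
tcp_rot: [-3.141, 0.072, 0.001]
contact_force: [-0.5, 1.1, -0.1]
grip_width: 0.0
gripper_force: 0.0
```

```bash
python3 jf.py; python3 go.py
```

```text
(48508, np.float64(0.001), -0.002, [[114, 114, 114], [234, 232, 234], [60, 58, 60]])
(49441, np.float64(0.0), -0.002, [[116, 118, 114], [238, 236, 238], [60, 60, 60]])
(50620, np.float64(0.001), 0, [[114, 114, 116], [234, 230, 238], [60, 56, 60]])
(50990, np.float64(0.0), -0.004, [[114, 118, 114], [236, 236, 234], [60, 60, 56]])
(51560, np.float64(0.002), -0.002, [[110, 110, 110], [230, 228, 234], [56, 54, 56]])
(51896, np.float64(0.001), -0.004, [[114, 114, 110], [234, 234, 234], [56, 58, 56]])
(52200, np.float64(-0.001), -0.004, [[118, 120, 114], [238, 240, 238], [64, 64, 60]])
(52250, np.float64(-0.001), -0.002, [[120, 120, 120], [240, 238, 240], [66, 64, 66]])
t 15.35 tip chest mm [-234.3 -202.6  200.2] tool x in chest [ 1.    -0.    -0.001] z [-0.001  0.    -1.   ] F [ 0.2 -0.3 -0.3] w -0.0003
```

Emit:
{"method": "apply_moves", "body": {
  "slide": [
    [3.1, -5.4, 0],
    [3.1, -5.4, 0],
    [3.1, -5.4, 0],
    [3.1, -5.4, 0],
    [3.1, -5.4, 0],
    [3.1, -5.4, 0],
    [0, 0, 3],
    [0, 0, 3],
    [0, 0, 0],
    [0, 0, 0]
  ],
  "twist": [
    [0, 0, 0],
    [0, 0, 0],
    [0, 0, 0],
    [0, 0, 0],
    [0, 0, 0],
    [0, 0, 0],
    [0, 0, 0],
    [0, 0, 0],
    [0, 0, 0],
    [0, 0, 0]
  ],
  "claw": [0, 0, 0, 0, 0, 0, 0, 0, 0, 0]
}}

```text
t: 16.6
position: [0.6317, 0.214, 0.3147]
tcp_rot: [-3.14, 0.073, -0.002]
contact_force: [0.4, 0.7, 0.3]
grip_width: 0.0003
gripper_force: 0.0
```

```bash
python3 go.py
```

```text
t 16.6 tip chest mm [-47.9 121.3 141.3] tool x in chest [ 1.    -0.001  0.001] z [ 0.001  0.    -1.   ] F [0.4 0.7 0.3] w 0.0003
```

Emit:
{"method": "apply_moves", "body": {
  "slide": [
    [0, 0, 1.5],
    [0, 0, 0.5],
    [0, 0, 0],
    [0.15, 0, 0],
    [0, 0, 0],
    [0, 0, -2],
    [0, 5.1, 0],
    [0, 0, 0],
    [0, 0, 1.5],
    [0, 0, 0.5]
  ],
  "twist": [
    [0, 0, 0],
    [0, 0, 0],
    [0, 0, 0],
    [0, 0, 0],
    [0, 0, 0],
    [0, 0, 0],
    [0, 0, 0],
    [0, 0, 0],
    [0, 0, 0],
    [0, 0, 0]
  ],
  "claw": [0, 0, 0, 0, 0, 0, 0, 0, 0, 0]
}}

```text
t: 17.85
position: [0.63, 0.1634, 0.2924]
tcp_rot: [3.14, -0.072, -0.003]
contact_force: [-1.3, -1.3, 3.2]
grip_width: -0.0
gripper_force: 1.6
```

Emit:
{"method": "apply_moves", "body": {
  "slide": [
    [0, 0, 0],
    [0.1, 0, 0],
    [0, 0, 0],
    [0, 0, -3],
    [0, 5.3, 0],
    [0, 5.3, 0],
    [0, 0, 0],
    [0, 0, 0],
    [0, 0, 0],
    [0, 0, 0]
  ],
  "twist": [
    [0, 0, 0],
    [0, 0, 0],
    [0, 0, 0],
    [0, 0, 0],
    [0, 0, 0],
    [0, 0, 0],
    [0, 0, 0],
    [0, 0, 0],
    [0, 0, 0],
    [0, 0, 0]
  ],
  "claw": [0, 0, 0, 0, 0, 0, 0, 0, 0, 0]
}}

```text
t: 19.1
position: [0.6264, 0.058, 0.3236]
tcp_rot: [-3.141, 0.071, 0.0]
contact_force: [-0.6, -0.0, 0.4]
grip_width: -0.0001
gripper_force: 0.0
```

```bash
python3 go.py
```

```text
t 19.1 tip chest mm [-46.3 -34.8 150.2] tool x in chest [ 1.     0.001 -0.   ] z [-0.  0. -1.] F [-0.6 -0.   0.4] w -0.0001
```

Emit:
{"method": "apply_moves", "body": {
  "slide": [
    [0, 0, 2.5],
    [0, 0, 2.1],
    [0, 0, 0],
    [0, 0.9, 0],
    [0, 0.9, 0],
    [0, 0.9, 0],
    [0, 0.9, 0],
    [0, 0.9, 0],
    [0, 0.5, 0],
    [0, 0, 0]
  ],
  "twist": [
    [0, 0, 0],
    [0, 0, 0],
    [0, 0, 0],
    [0, 0, 0],
    [0, 0, 0],
    [0, 0, 0],
    [0, 0, 0],
    [0, 0, 0],
    [0, 0, 0],
    [0, 0, 0]
  ],
  "claw": [0, 0, 0, 0, 0, 0, 0, 0, 0, 0]
}}

```text
t: 20.35
position: [0.6239, 0.0063, 0.2776]
tcp_rot: [3.14, -0.074, -0.001]
contact_force: [-0.9, 1.1, -0.5]
grip_width: -0.0002
gripper_force: 0.0
```

```bash
python3 go.py
```

```text
t 20.35 tip chest mm [-46.5 -86.7 104.2] tool x in chest [ 1.    -0.001 -0.001] z [-0.001 -0.001 -1.   ] F [-0.9  1.1 -0.5] w -0.0002
```

Emit:
{"method": "apply_moves", "body": {
  "slide": [
    [0, 0.2, 0],
    [0, 0.2, 0],
    [0, 0.2, 0],
    [0, 0, 0],
    [0, 0, 0],
    [0, 0, 0],
    [0, 0, 0],
    [0, 0, 0],
    [0, 0, 0],
    [0, 0, 0]
  ],
  "twist": [
    [0, 0, 0],
    [0, 0, 0],
    [0, 0, 0],
    [0, 0, 0],
    [0, 0, 0],
    [0, 0, 0],
    [0, 0, 0],
    [0, 0, 0],
    [0, 0, 0],
    [0, 0, 0]
  ],
  "claw": [0, 0, 0, 0, 0, 0, 0, 0, 0, 0]
}}

```text
t: 21.6
position: [0.6238, 0.0009, 0.2778]
tcp_rot: [3.141, -0.073, 0.0]
contact_force: [0.3, 1.2, -1.7]
grip_width: -0.0
gripper_force: 0.5
```

```bash
python3 go.py
```

```text
t 21.6 tip chest mm [-46.2 -91.9 104.4] tool x in chest [ 1.    -0.001  0.   ] z [ 0. -0. -1.] F [ 0.3  1.2 -1.7] w -0.0
```

Emit:
{"method": "apply_moves", "body": {
  "slide": [
    [0, 0.2, 0],
    [0, 0.2, 0],
    [0, 0, 0],
    [0, 0, 0],
    [0, 0, 0],
    [0, 0, 0],
    [0, 0, 0],
    [0, 0, 0],
    [0, 0, 0],
    [0, 0, 0]
  ],
  "twist": [
    [0, 0, 0],
    [0, 0, 0],
    [0, 0, 0],
    [0, 0, 0],
    [0, 0, 0],
    [0, 0, 0],
    [0, 0, 0],
    [0, 0, 0],
    [0, 0, 0],
    [0, 0, 0]
  ],
  "claw": [0, 0, 0, 0, 0, 0, 0, 0, 0, 0]
}}

```text
t: 22.85
position: [0.6236, -0.0019, 0.2778]
tcp_rot: [-3.138, 0.073, -0.001]
contact_force: [0.8, 6.9, -0.3]
grip_width: 0.0002
gripper_force: 3.5
```

```bash
python3 go.py
```

```text
t 22.85 tip chest mm [-46.2 -94.3 104.4] tool x in chest [ 1.    -0.001  0.   ] z [ 0.     0.003 -1.   ] F [ 0.8  6.9 -0.3] w 0.0002
```

Emit:
{"method": "apply_moves", "body": {
  "slide": [
    [0, 0.2, 0],
    [0, 0, 0],
    [0, 0, 0],
    [0, 0, 0],
    [0, 0, 0],
    [0, 0, 0],
    [0, 0, 0],
    [0, 0, 0],
    [0, 0, 0],
    [0, 0, 0]
  ],
  "twist": [
    [0, 0, 0],
    [0, 0, 0],
    [0, 0, 0],
    [0, 0, 0],
    [0, 0, 0],
    [0, 0, 0],
    [0, 0, 0],
    [0, 0, 0],
    [0, 0, 0],
    [0, 0, 0]
  ],
  "claw": [0, 0, 0, 0, 0, 0, 0, 0, 0, 0]
}}

```text
t: 24.1
position: [0.6236, -0.0027, 0.2779]
tcp_rot: [-3.134, 0.073, -0.001]
contact_force: [0.3, 12.2, -0.3]
grip_width: -0.0003
gripper_force: 6.4
```

Emit:
{"method": "apply_moves", "body": {
  "slide": [
    [0, -0.7, 0],
    [0, -0.7, 0],
    [0, 0, -4],
    [0, 0, -5],
    [-5, 4, 0],
    [-5, 5, 0],
    [-5, 5, 0],
    [-5, 0, 0],
    [0, 0, 0],
    [0, 0, 0]
  ],
  "twist": [
    [0, 0, 0],
    [0, 0, 0],
    [0, 0, 0],
    [0, 0, 0],
    [0, 0, 0],
    [0, 0, 0],
    [0, 0, 0],
    [0, 0, 0],
    [0, 0, 0],
    [0, 0, 0]
  ],
  "claw": [0, 0, 0, 0, 0, 0, 0, 0, 0, 0]
}}

```text
t: 25.35
position: [0.4314, -0.1098, 0.3685]
tcp_rot: [3.14, -0.074, 0.003]
contact_force: [1.5, 0.1, 0.7]
grip_width: 0.0001
gripper_force: 0.0
```

```bash
sed -i 's/160:205,225:335/160:230,225:375/;s/220:280,300:410/190:280,260:410/;s/fx=5,fy=5/fx=3.7,fy=3.7/g' chk.py; python3 chk.py pics/c2.png|tail -1;python3 jf.py|head -3
```

```text
t 25.45 tip chest mm [-232.5 -211.3  194.9] tool x in chest [ 1.    -0.     0.001] z [ 0.001 -0.001 -1.   ] F [0.7 0.6 1. ] w -0.0002
(48545, np.float64(0.0), -0.002, [[118, 118, 118], [236, 236, 238], [60, 60, 60]])
(48604, np.float64(0.001), -0.002, [[114, 114, 114], [234, 232, 234], [60, 58, 56]])
(49060, np.float64(0.0), -0.004, [[116, 118, 114], [234, 236, 234], [60, 60, 56]])
```

View pics/c2.png

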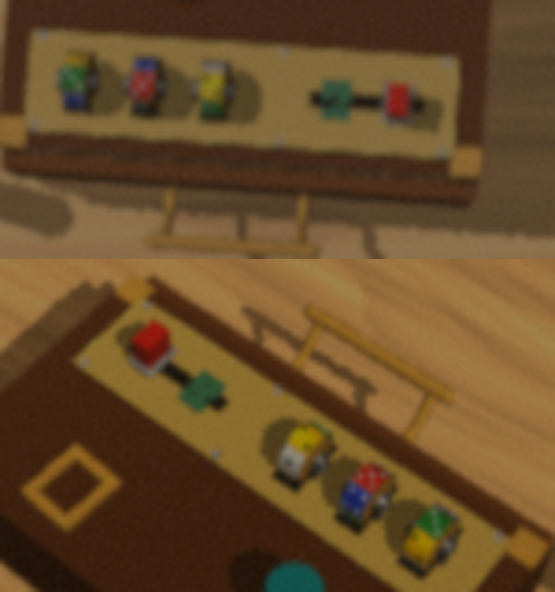

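Emit:
{"method": "apply_moves", "body": {
  "slide": [
    [2.6, -5.3, 0],
    [2.6, -5.3, 0],
    [2.6, -5.3, 0],
    [2.6, -5.3, 0],
    [0, 0, 3],
    [0, 0, 3],
    [0, 0, 0],
    [0, 0, 0],
    [0, 0, 0],
    [0, 0, 0]
  ],
  "twist": [
    [0, 0, 0],
    [0, 0, 0],
    [0, 0, 0],
    [0, 0, 0],
    [0, 0, 0],
    [0, 0, 0],
    [0, 0, 0],
    [0, 0, 0],
    [0, 0, 0],
    [0, 0, 0]
  ],
  "claw": [0, 0, 0, 0, 0, 0, 0, 0, 0, 0]
}}

```text
t: 26.8
position: [0.5454, 0.0972, 0.3092]
tcp_rot: [-3.141, 0.074, -0.004]
contact_force: [-0.0, 0.5, 0.4]
grip_width: 0.0002
gripper_force: 0.0
```

```bash
python3 go.py
```

```text
t 26.8 tip chest mm [-128.6    0.7  135.8] tool x in chest [ 1.    -0.001  0.002] z [ 0.002  0.    -1.   ] F [-0.   0.5  0.4] w 0.0002
```

Emit:
{"method": "apply_moves", "body": {
  "slide": [
    [-0.1, 0, 0],
    [0, 0, 2.5],
    [0, 0, 2.5],
    [0, 0, 2.2],
    [0, 0, 0],
    [0, 0, 0],
    [-0.7, 0, 0],
    [-0.7, 0, 0],
    [-0.7, 0, 0],
    [0, 0, 0]
  ],
  "twist": [
    [0, 0, 0],
    [0, 0, 0],
    [0, 0, 0],
    [0, 0, 0],
    [0, 0, 0],
    [0, 0, 0],
    [0, 0, 0],
    [0, 0, 0],
    [0, 0, 0],
    [0, 0, 0]
  ],
  "claw": [0, 0, 0, 0, 0, 0, 0, 0, 0, 0]
}}

```text
t: 28.05
position: [0.5223, 0.0984, 0.2357]
tcp_rot: [3.141, -0.073, -0.001]
contact_force: [-0.8, -0.9, -0.6]
grip_width: 0.0
gripper_force: 0.0
```

```bash
python3 go.py
```

```text
t 28.05 tip chest mm [-152.2    0.8   62.3] tool x in chest [ 1.    -0.001 -0.001] z [-0.001 -0.    -1.   ] F [-0.8 -0.9 -0.6] w 0.0
```

Emit:
{"method": "apply_moves", "body": {
  "slide": [
    [-1, 0, 0],
    [-1.1, 0, 0],
    [-1.1, 0, 0],
    [-1.1, 0, 0],
    [-1.1, 0, 0],
    [-1.1, 0, 0],
    [-1.0, 0, 0],
    [-0.7, 0, 0],
    [-0.3, 0, 0],
    [0, 0, 0]
  ],
  "twist": [
    [0, 0, 0],
    [0, 0, 0],
    [0, 0, 0],
    [0, 0, 0],
    [0, 0, 0],
    [0, 0, 0],
    [0, 0, 0],
    [0, 0, 0],
    [0, 0, 0],
    [0, 0, 0]
  ],
  "claw": [0, 0, 0, 0, 0, 0, 0, 0, 0, 0]
}}

```text
t: 29.3
position: [0.4377, 0.1023, 0.2354]
tcp_rot: [3.14, -0.073, -0.002]
contact_force: [0.8, 1.0, 0.0]
grip_width: 0.0002
gripper_force: 0.0
```

Emit:
{"method": "apply_moves", "body": {
  "slide": [
    [0.7, 0, 0],
    [0, 0, 0],
    [0, 0, -3],
    [0, 0, -5],
    [0, 0, -5],
    [0, 5, 0],
    [0, 6, 0],
    [0, 6, 0],
    [0, 6, 0],
    [0, 0, 0]
  ],
  "twist": [
    [0, 0, 0],
    [0, 0, 0],
    [0, 0, 0],
    [0, 0, 0],
    [0, 0, 0],
    [0, 0, 0],
    [0, 0, 0],
    [0, 0, 0],
    [0, 0, 0],
    [0, 0, 0]
  ],
  "claw": [0, 0, 0, 0, 0, 0, 0, 0, 0, 0]
}}

```text
t: 30.55
position: [0.434, -0.1313, 0.3658]
tcp_rot: [3.14, -0.084, -0.001]
contact_force: [-0.1, 0.2, 0.4]
grip_width: 0.0001
gripper_force: 0.0
```

```bash
sed -i 's/160:230,225:375/120:280,200:400/;s/190:280,260:410/190:280,260:410/;s/fx=3.7,fy=3.7/dsize=(600,300) if 0 else None,fx=2.5,fy=2.5/g; s/np.vstack(\[a,b\])/a/' chk.py; python3 chk.py pics/c3.png|tail -1; python3 jf.py|head -2
```

```text
3 0 -0.003 [[(12268, 60), (12470, 58)], [(14636, 56), (14757, 60)], [(28141, 60), (29229, 58)]]
(49613, np.float64(0.001), -0.002, [[114, 114, 114], [234, 232, 234], [60, 58, 56]])
(50039, np.float64(0.0), -0.002, [[118, 118, 118], [234, 236, 238], [60, 60, 60]])Traceback (most recent call last):
  File "chk.py", line 7, in <module>
    a=cv2.resize(T["img"][120:280,200:400],None,dsize=(600,300) if 0 else None,fx=2.5,fy=2.5,interpolation=cv2.INTER_CUBIC); b=cv2.resize(S["img"][190:280,260:410],None,dsize=(600,300) if 0 else None,fx=2.5,fy=2.5,interpolation=cv2.INTER_CUBIC)
cv2.error: OpenCV(4.12.0) :-1: error: (-5:Bad argument) in function 'resize'
> Overload resolution failed:
>  - argument for resize() given by name ('dsize') and position (2)
>  - argument for resize() given by name ('dsize') and position (2)
```

```bash
python3 -c "
from h import *
s=snap('top','pics/f.png'); cv2.imwrite('pics/c3.png',cv2.resize(s['img'][110:300,190:420,::-1],None,fx=3,fy=3))
from pose import W;p=np.load('p.npy')
for d in (0,.06,.09): print(d,(proj(s,W(p,[-.155-d,0,.08]))-[190,110])*3)"
```

```text
0 [[293.15777361 346.58802739]]
0.06 [[288.35405056 412.41691921]]
0.09 [[285.93600168 445.5421801 ]]
```

View pics/c3.png

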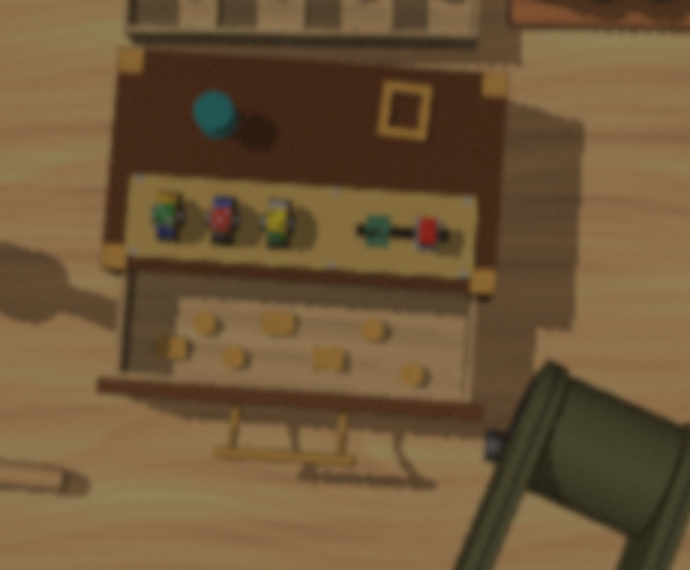

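```bash
python3 -c "
from rig import job
print(job.finish_job())"
```

```text
the job is handed in; nothing more can be done
None
```

The job is handed in: the wheels show 3 green, 5 red, 2 yellow (within about 6° of square by the cameras), the bolt was drawn to its stop before the drawer was pulled out about 9.8 cm, and nothing else looked moved in the views I checked.

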